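Centre the cork float ornament on its display plinth

ROBOT

A 7-joint arm with a two-finger parallel gripper is mounted at the origin on the work surface. World frame = base frame: x ahead of the robot, y to its left, z up, the work surface at z = 0. Lengths are in m, angles in rad, forces in N, time in s.
With the tool pointing down it reaches from about 0.425 to 0.925 m from the base axis. Payload 6.8 kg.
Tool frame: the origin (TCP) lies between the finger pads; the fingertips stand 22 mm ahead of it and the grasp point (between the pads) lies 3 mm ahead of it; z points along the fingers, y is the direction in which the jaws open and shut (so a half turn about z gives the same grasp; the last joint's range is limited). The gripper opens to 85 mm and grips with 20 to 120 N. Pads are 22 mm wide; open, the fingers measure 114 mm over their backs; the gripper's body (76 mm by 85 mm) begins 54 mm behind the grasp point. The pads swing forward as they close: fully open they stand 13 mm farther back than shut.
Start: joints at [1.189, 0.477, 0.022, 1.555, -0.011, 1.109, -0.083], TCP at [0.183, -0.65, 0.253] pointing down, gripper open.
Joint ranges: [-2.96, 2.96], [-0.34, 2.1], [-1.41, 1.46], [0.24, 2.44], [-1.37, 4.51], [0.17, 1.92], [-2.96, 2.96]. Speed limits (rad/s): [2.39, 2.39, 3.14, 3.14, 3.14, 3.14, 3.14].

INTERFACE

Orientations are given as a unit quaternion [w, x, y, z].
In Python, from station import bot gives the robot as it stands. The module is installed in compiled form; this text tells all that it offers.
- The arm moves only by the tool drive_tool, never from a script. Its argument "series" is one flat list of numbers, 7 for each row, row after row: the opening, from -1 (shut) to 1 (fully open), then the shift along the tool's x, y, z in mm, then the turn, a rotation vector about the tool's x, y, z in rad. In form: [jaw, x, y, z, wx, wy, wz, jaw, x, y, z, wx, wy, wz, ...]. A call has 1 to 12 rows; each row shifts and turns the commanded pose from where the row before left it, along the tool's axes as they then stand; what a row does not reach is not made up. A row lasts 1/8 s, in which the tool goes at most 62.5 mm and 10.7 degrees, less where a joint would pass 70% of its speed; a pose out of reach is approached as far as the arm can. A call with a gripper value outside its range is refused whole. The fingers move at their own pace and stop on an object; "force" is the grip in N (left out, the last holds). Time passes only in rows, so rows that do not move let the fingers close. It gives the time, the measured TCP pose, the force and the opening at its end, in the units of the state.
- bot.get_obs(): the state, without advancing time (a new reading comes with each control period).
- bot.read_camera(name): name is "scene" or "top" or "wrist"; returns a dict with "pixels" (384x512x3 uint8, blue, green, red), "camera_matrix" (3x3 intrinsics, pixels), "distortion" ([k1, k2, p1, p2, k3] as OpenCV has them; the pictures are not rectified), "rvec" (rotation vector, rad) and "tvec" (3), from world to camera coordinates, as OpenCV has them. Camera axes: x right, y down, z forward; pixel columns grow to the right and rows downward; lengths in m; the calibration is good to about 2 mm. A picture is of the moment at which its call begins. There is no depth.
- bot.hand_in(): hands the job in, once; it reports no verdict.
The state is a dict: "t": time; "q": joint angles; "joint_vel": joint speeds; "joint_torque": joint torques, N m; "eef_pos": TCP position; "tool_rot": TCP orientation; "contact_force": force on the tool from outside, world axes, zero at the start; "torque": the same for the moment, N m; "gripper_width": opening from 0.0 (shut) to 1.0 (fully open).
Only numpy, scipy, OpenCV 4.12 (cv2) and the standard library are available. Lean on these libraries where they do the work, as an engineer would, in place of code of your own. Each camera call takes 0.05 s, during which the arm holds its last target. There are 200 camera calls.

TASK

The cork float ornament stands off to one side of its round wooden display plinth. Nudge it to the middle of the plinth with gentle touches of the fingers: it is top-heavy, so push low down on its foot, do not grip or lift it, and do not let it tip or fall off. Leave it standing upright and still, with the other things on the counter left where they are.

Things in the scene. Friction and masses are not known exactly. Their poses are not given: they have to be found in the camera images.
- float: loose top-heavy float ornament, 62 mm tall, 60-130 g: pale wooden disc foot 40 mm across, 3 to 14 mm above its underside, over a step 32 mm across and 3 mm thick; 10 mm thick stem; cork ball 34 mm across, centred 40 mm up; 6 mm peg on top. Origin at the centre of its underside, z up the stem. A 1 N push low on the foot slides it, and it stops with the push; a push high on the ball tips it
- plinth_top (a point): the centre of the flat top of the round dark wooden plinth: a cylinder 80 mm in diameter and 60 mm tall (86 mm across its lowest 8 mm), fixed to the counter, so this point is 60 mm above the counter; the ornament starts 13 to 20 mm off it, in any direction
- block: the square dark wooden plinth, 80 x 80 x 60 mm, fixed to the counter, with a spool on it; not part of the job; origin at the centre of its underside
- spool: loose bystander: spool of fishing line standing on its end (two black flanges 56 mm across, green line between), 32 mm tall, centred on the square plinth; origin at the centre of its underside
- tub_a: loose bystander: closed round bait tub with white lid, 72 mm diameter, 45 mm tall, on the counter; origin at the centre of its underside
- tub_b: loose bystander: a second tub like tub_a
- bottle: loose bystander: amber bottle with black cap, 64 mm diameter, 170 mm tall, on the counter; origin at the centre of its underside
- lead: loose bystander: dark pear-shaped fishing lead standing on its flat end, 40 mm diameter, 42 mm tall, on the counter; origin at the centre of its underside
- hookbox: loose bystander: flat grey hook box 75 x 50 x 20 mm on the counter; origin at the centre of its underside
- driver: loose bystander: screwdriver about 200 mm long and 30 mm thick lying on the counter to the robot's right

How it is judged:
At the end, for the whole second after the job is handed in: The ornament stands upright (within 0.06 rad) and at rest on the plinth, its axis within 6 mm of the centre of the plinth's top (horizontal distance between float and plinth_top below 0.006 m and z of float in the frame of plinth_top between -0.004 and 0.004 m and angle between float's own z axis and vertical below 0.06 rad and linear speed of float below 0.02 m/s and angular speed of float below 0.2 rad/s); the robot touches nothing.
It fails at once if the ornament is lifted more than 8 mm off the plinth (z of float in the frame of plinth_top above 0.008 m).
It fails at once if the ornament falls off the plinth (z of float in the frame of plinth_top below -0.01 m).
It fails at once if the ornament tips by more than 0.35 rad (angle between float's own z axis and vertical above 0.35 rad).
It fails at once if the ornament is struck, gripped or pressed with more than 15 N (contact force between any of the arm, the fingers and float above 15 N).
It fails at once if another thing on the counter is moved more than 15 mm (distance of any of spool, tub_a, tub_b, bottle, lead, hookbox, driver from where it was at the start of the episode above 0.015 m).
It also fails if it takes over 45 s, if anything falls off the work surface, if the arm or the gripper's body presses on something with over 40 N, if the wrist force passes 120 N, or if a joint passes its speed limit or range.

## Working session

There is one attempt and no reset: what is moved stays moved. The work goes in short steps, Python scripts to look and compute and a tool call to move; the robot and the scene stay as the last step left them, time stands still between calls to the robot, and variables do not carry over. Pictures are saved under pics/ and viewed, about 8 in all and at most 12, crops included, and the job is handed in when it is done.

Besides the shell and the picture viewer there is one more tool, called by a JSON object that holds its "op" and its "data". drive_tool: Moves the arm, as the interface text tells. Its arguments: {"type":"object","properties":{"series":{"type":"array"},"force":{"type":"number"}},"required":["series"]}

```bash
mkdir -p pics; cat > h.py <<'E'
import cv2, numpy as np
from station import bot
def cam(n):
    c=bot.read_camera(n); c['R']=cv2.Rodrigues(np.array(c['rvec'],float))[0]; c['t']=np.array(c['tvec'],float).ravel()
    c['K']=np.array(c['camera_matrix'],float); c['d']=np.array(c['distortion'],float); return c
def ray(c,uv):
    p=cv2.undistortPoints(np.array(uv,float).reshape(-1,1,2),c['K'],c['d']).reshape(-1,2)
    d=np.c_[p,np.ones(len(p))]@c['R']; return -c['R'].T@c['t'],d
def onz(c,uv,z):
    o,d=ray(c,uv); return o+d*((z-o[2])/d[:,2])[:,None]
def proj(c,X):
    return cv2.projectPoints(np.array(X,float).reshape(-1,3),c['R'],c['t'],c['K'],c['d'])[0].reshape(-1,2)
E
python3 - <<'E'
from h import *
o=bot.get_obs(); print({k:np.round(v,3).tolist() for k,v in o.items()})
for n in("scene","top","wrist"):
    c=cam(n); cv2.imwrite(f"pics/{n}0.png",c['pixels']); print(n,np.round(-c['R'].T@c['t'],3),c['K'][0,0])
a=cv2.imread("pics/scene0.png");b=cv2.imread("pics/top0.png")
E
```

```text
{'t': 0.0, 'q': [1.189, 0.478, 0.022, 1.556, -0.012, 1.109, -0.083], 'joint_vel': [-0.002, 0.002, -0.0, -0.002, -0.001, -0.0, -0.001], 'joint_torque': [0.0, -59.645, 1.608, -28.12, 0.012, 0.009, -0.0], 'eef_pos': [0.182, -0.649, 0.252], 'tool_rot': [-0.001, 0.991, 0.136, -0.0], 'contact_force': [0.219, -0.493, -0.353], 'torque': [0.034, 0.025, 0.029], 'gripper_width': 0.999}
scene [1.001 0.539 0.881] 470.88601344638664
top [ 0.492 -0.029  1.229] 424.96501238764785
wrist [ 0.257 -0.628  0.374] 316.8021972798571
```

View pics/scene0.png

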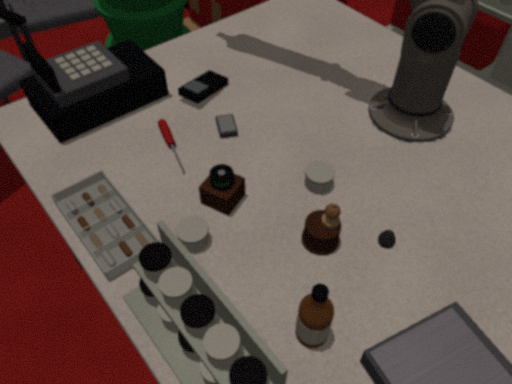

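View pics/top0.png

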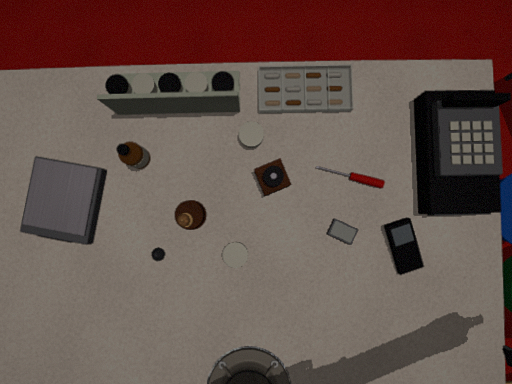

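The scene picture shows the round plinth at about (322,230) with the float's ball at (331,214). In the top view the plinth is at (190,214) with the ball at (184,220). The lead is at (158,254), the bottle at (133,155), tubs at (235,255) and (251,134), and the spool block at (272,177). Next I'll zoom in.

```bash
python3 - <<'E'
from h import *
a=cv2.imread("pics/scene0.png");b=cv2.imread("pics/top0.png")
f=lambda i,u,v,r:cv2.resize(cv2.convertScaleAbs(i[v-r:v+r,u-r:u+r],alpha=1.8),(400,400),interpolation=cv2.INTER_CUBIC)
cv2.imwrite("pics/z0.png",np.hstack([f(a,322,230,32),f(b,190,214,25)]))
c=cam("top")
for n,uv,z in(("plinth",(190,214),.06),("ball",(184,220),.1),("lead",(158,254),.04),("bottle cap",(123,149),.17),("tub1",(235,255),.045),("tub2",(251,134),.045),("spool",(273,176),.09)): print(n,onz(c,[uv],z).round(3))
E
```

```text
plinth [[0.503 0.15  0.06 ]]
ball [[0.487 0.161 0.1  ]]
lead [[0.393 0.245 0.04 ]]
bottle cap [[0.669 0.302 0.17 ]]
tub1 [[0.387 0.029 0.045]]
tub2 [[ 0.724 -0.022  0.045]]
spool [[ 0.6   -0.079  0.09 ]]
```

View pics/z0.png

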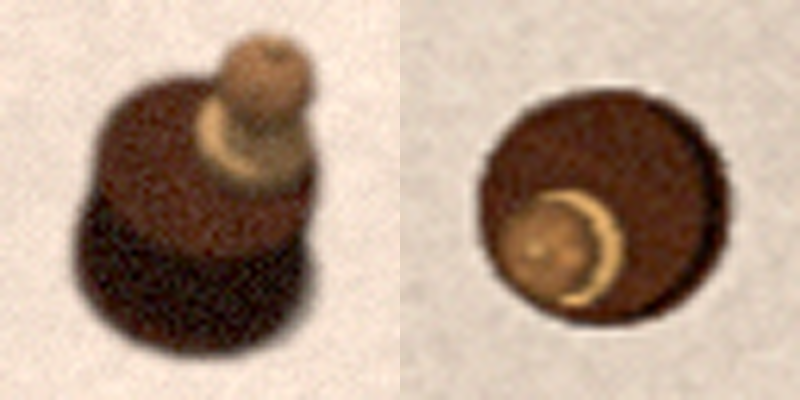

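```bash
cat >> h.py <<'E'
def measure(c,dbg=None,u0=190,v0=215,r=26):
    """top view: plinth centre (z .06) and float axis from foot (z .074) and ball (z .10)"""
    s=6; im=cv2.GaussianBlur(cv2.resize(c['pixels'][v0-r:v0+r,u0-r:u0+r],None,fx=s,fy=s,interpolation=cv2.INTER_CUBIC),(0,0),3)
    toimg=lambda p:(np.array(p)+.5)/s-.5+[u0-r,v0-r]
    R_=im[...,2].astype(int)
    out={}
    cn=lambda m:max(cv2.findContours(m.astype(np.uint8),0,1)[0],key=cv2.contourArea)
    # cork/pale wood
    B=im[...,0].astype(int)
    fl=(R_>62)&(R_-B>22)
    dark=(R_<85)|((R_-B)>25)
    out['sil']=cn(dark); out['fl']=cn(fl)
    if dbg:
        g=cv2.convertScaleAbs(im,alpha=1.8); cv2.drawContours(g,[out['sil']],-1,(0,255,0),1); cv2.drawContours(g,[out['fl']],-1,(255,255,0),1); cv2.imwrite(dbg,cv2.resize(g,None,fx=1.5,fy=1.5))
    return {k:toimg(v.reshape(-1,2)) for k,v in out.items()}
def circ(c,pts,z,rad,sel=None):
    """world circle of known radius at height z through edge points"""
    from scipy.optimize import least_squares
    P=onz(c,pts,z)[:,:2]
    if sel is not None: P=P[sel(P-P.mean(0))]
    f=lambda q:np.hypot(*(P-q).T)-rad
    s=least_squares(f,P.mean(0),loss='soft_l1',f_scale=.0007); return s.x,np.sqrt(np.mean(s.fun**2)),len(P)
E
python3 - <<'E'
from h import *
c=cam("top"); m=measure(c,"pics/m0.png")
# side away from the right (base visible on the camera side, -y): keep y>-0.01
print("plinth",circ(c,m['sil'],.06,.04,lambda d:d[:,1]>-.005))
print("floatraw extents",m['fl'].min(0),m['fl'].max(0))
# foot: arc on side visible (+x,-y)
print("foot",circ(c,m['fl'],.074,.02,lambda d:(d[:,1]<-.004)))
print("ball",circ(c,m['fl'],.10,.017,lambda d:(d[:,1]>.006)))
E
```

```text
plinth (array([0.50161428, 0.15421226]), np.float64(0.000522182086440294), 285)
floatraw extents [177.58333333 212.08333333] [192.41666667 227.08333333]
foot (array([0.4878506 , 0.16166416]), np.float64(0.00031742742453374595), 107)
ball (array([0.48868092, 0.16020065]), np.float64(0.0008291865528391417), 96)
```

View pics/m0.png

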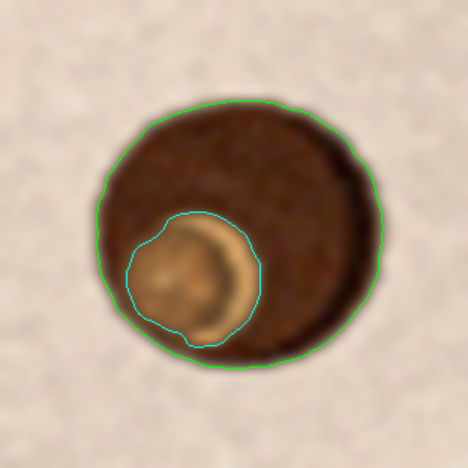

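The contours are clean. They put the plinth at (0.502, 0.154) and the float at (0.488, 0.161), 15.5 mm off, which lies in the 13–20 mm range. I'll push along about −28°, from the near-left side. The first move takes the arm there at height with the jaws shut.

{"op": "drive_tool", "data": {"series": [-1, 35.1, -27.4, 0, 0, 0, 0, -1, 35.1, -27.4, 0, 0, 0, 0, -1, 35.1, -27.4, 0, 0, 0, 0, -1, 35.1, -27.4, 0, 0, 0, 0, -1, 35.1, -27.4, 0, 0, 0, 0, -1, 35.1, -27.4, 0, 0, 0, 0, -1, 35.1, -27.4, 0, 0, 0, 0, -1, 35.1, -27.4, 0, 0, 0, 0, -1, 35.1, -27.4, 0, 0, 0, 0, -1, 35.1, -27.4, 0, 0, 0, 0, -1, 35.1, -27.4, 0, 0, 0, 0, -1, 35.1, -27.4, 0, 0, 0, 0], "force": 20}}

```text
t: 1.75
eef_pos: [0.4998, -0.2183, 0.2534]
tool_rot: [0.0, 0.991, 0.136, 0.0]
contact_force: [-0.2, 0.4, 0.6]
gripper_width: 0.0
```

{"op": "drive_tool", "data": {"series": [-1, 5, -41, 0, 0, 0, 0, -1, 5, -41, 0, 0, 0, 0, -1, 5, -41, 0, 0, 0, 0, -1, 5, -41, 0, 0, 0, 0, -1, 5, -41, 0, 0, 0, 0, -1, 5, -41, 0, 0, 0, 0, -1, 5, -41, 0, 0, 0, 0, -1, 5, -41, 0, 0, 0, 0, -1, 5, -41, 0, 0, 0, 0, -1, 5, -41, 0, 0, 0, 0]}}

```text
t: 3.0
eef_pos: [0.4361, 0.19, 0.2535]
tool_rot: [0.0, 0.991, 0.136, 0.0]
contact_force: [1.1, -0.2, 0.5]
gripper_width: -0.001
```

{"op": "drive_tool", "data": {"series": [-1, 0, 0, 0, 0, 0, -0.184, -1, 0, 0, 0, 0, 0, -0.184, -1, 0, 0, 0, 0, 0, -0.184, -1, 0, 0, 0, 0, 0, -0.184, -1, 0, 0, 0, 0, 0, -0.184, -1, 0, 0, 0, 0, 0, -0.184, -1, 0, 0, 0, 0, 0, -0.184, -1, 0, 0, 0, 0, 0, -0.184, -1, 0, 0, 0, 0, 0, -0.184, -1, 0, 0, 0, 0, 0, -0.184, -1, 0, 0, 0, 0, 0, -0.184, -1, 0, 0, 0, 0, 0, -0.184]}}

```text
t: 4.5
eef_pos: [0.4364, 0.1887, 0.2533]
tool_rot: [0.0, 0.321, 0.947, -0.0]
contact_force: [0.0, 0.1, 0.8]
gripper_width: 0.004
```

```bash
cat >> h.py <<'E'
from scipy.spatial.transform import Rotation as Ro
def tool():
    o=bot.get_obs(); q=o['tool_rot']; R=Ro.from_quat([q[1],q[2],q[3],q[0]]).as_matrix(); return np.array(o['eef_pos']),R,o
E
python3 - <<'E'
from h import *
p,R,o=tool(); print(o['t'],p.round(4),R.round(3),np.round(o['q'],2),o['gripper_width'])
a=np.degrees(np.arctan2(R[1,0],R[0,0])); print("x angle",a)
E
```

```text
4.5 [0.4364 0.1887 0.2533] [[-0.794  0.608  0.   ]
 [ 0.608  0.794 -0.   ]
 [-0.    -0.    -1.   ]] [ 0.2   0.24 -0.84  1.97  0.21  1.02  0.18] 0.0039251040218272045
x angle 142.53164437662042
```

{"op": "drive_tool", "data": {"series": [-1, 0, 0, 0, 0, 0, -0.171, -1, 0, 0, 30, 0, 0, 0, -1, 0, 0, 30, 0, 0, 0, -1, 0, 0, 30, 0, 0, 0, -1, 0, 0, 30, 0, 0, 0, -1, 0, 0, 0, 0, -0.15, 0, -1, 0, 0, 0, 0, 0, 0]}}

```text
t: 5.38
eef_pos: [0.4346, 0.1903, 0.1332]
tool_rot: [0.073, 0.239, 0.968, -0.018]
contact_force: [-0.1, -0.7, -0.5]
gripper_width: 0.001
```

```bash
python3 - <<'E'
from h import *
p,R,o=tool(); print(o['t'],p.round(4),R.round(3).tolist())
for n in("scene","wrist"):
    c=cam(n); im=cv2.convertScaleAbs(c['pixels'],alpha=1.8)
    if n=="scene": s=cv2.resize(im[150:270,260:380],(400,400),interpolation=cv2.INTER_CUBIC); 
    else: w=cv2.resize(im,(400,400))
    print(n,"tip",proj(c,[p+R@[0,0,.022],p+R@[-.011,0,.022]]).round(1).tolist())
cv2.imwrite("pics/a1.png",np.hstack([s,w]))
E
```

```text
5.375 [0.4346 0.1903 0.1332] [[-0.876, 0.465, 0.132], [0.459, 0.885, -0.07], [-0.149, -0.001, -0.989]]
scene tip [[358.4, 203.3], [353.6, 203.6]]
wrist tip [[254.9, 246.7], [255.0, 265.6]]
```

View pics/a1.png

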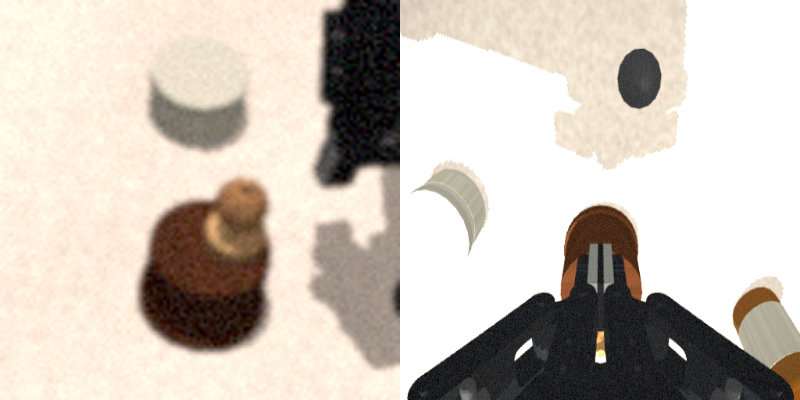

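The tips in both pictures match the projected positions within about 2 px. The scene crop shows the tip at about (335,185). Next the tool goes down to push height and advances to just short of the foot.

{"op": "drive_tool", "data": {"series": [-1, 3.4, -0.5, 22.6, 0, 0, 0, -1, 3.4, -0.5, 22.6, 0, 0, 0, -1, 0, 0, 0, 0, 0, 0, -1, -9.9, 0, 1.5, 0, 0, 0, -1, -9.9, 0, 1.5, 0, 0, 0, -1, 0, 0, 0, 0, 0, 0]}}

```text
t: 6.22
eef_pos: [0.4552, 0.1778, 0.0882]
tool_rot: [0.073, 0.243, 0.967, -0.018]
contact_force: [-0.8, -0.4, 0.1]
gripper_width: -0.003
```

```bash
cat > look.py <<'E'
import sys
from h import *
p,R,o=tool(); print(o['t'],p.round(4),np.round(o['contact_force'],2))
ft=p+R@[-.011,0,.022]; bt=p+R@[.011,0,.022]; print("front edge",ft.round(4),"back",bt.round(4))
c=cam("scene"); im=cv2.convertScaleAbs(c['pixels'],alpha=1.8)
s=cv2.resize(im[180:260,290:370],(480,480),interpolation=cv2.INTER_CUBIC)
w=cam("top"); t=cv2.convertScaleAbs(w['pixels'],alpha=1.8); t=cv2.resize(t[184:244,160:220],(310,310),interpolation=cv2.INTER_CUBIC)
t=cv2.copyMakeBorder(t,0,170,0,0,cv2.BORDER_CONSTANT)
cv2.imwrite(sys.argv[1],np.hstack([s,t])); print("scene front/back",((proj(c,[ft,bt])-[290,180])*6).round(0).tolist())
E
python3 look.py pics/a2.png
```

```text
6.225 [0.4552 0.1778 0.0882] [-0.79 -0.4   0.12]
front edge [0.4677 0.1711 0.0681] back [0.4485 0.1814 0.0648]
scene front/back [[296.0, 226.0], [352.0, 223.0]]
```

View pics/a2.png

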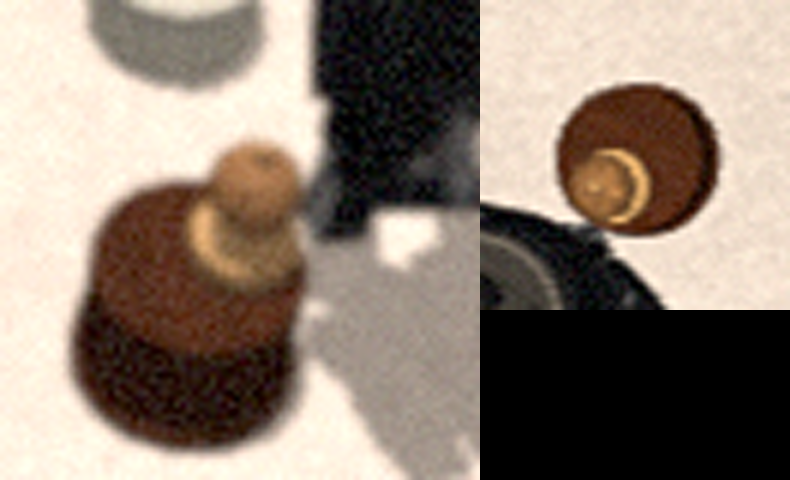

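{"op": "drive_tool", "data": {"series": [-1, -0.3, 0, -2, 0, 0, 0, -1, 0, 0, 0, 0, 0, 0, -1, -1.5, 0, 0.22, 0, 0, 0, -1, -1.5, 0, 0.22, 0, 0, 0, -1, -1.5, 0, 0.22, 0, 0, 0, -1, -1.5, 0, 0.22, 0, 0, 0, -1, -1.5, 0, 0.22, 0, 0, 0, -1, -1.5, 0, 0.22, 0, 0, 0, -1, 0, 0, 0, 0, 0, 0]}}

```text
t: 7.45
eef_pos: [0.4618, 0.1741, 0.0896]
tool_rot: [0.073, 0.241, 0.968, -0.018]
contact_force: [-0.1, 0.0, -1.0]
gripper_width: 0.002
```

```bash
cat > meas.py <<'E'
from h import *
c=cam("top"); m=measure(c,"pics/mm.png")
q=circ(c,m['fl'],.074,.02,lambda d:(d[:,1]<-.004)); b=circ(c,m['fl'],.10,.017,lambda d:(d[:,1]>.006))
P=np.array([.5016,.1542]); u=np.array([.886,-.464]); v=np.array([.464,.886])
for n,k in(("foot",q),("ball",b)): d=P-k[0]; print(n,k[0].round(4),"rms",round(k[1]*1e3,2),k[2],"to go along push, tool y (mm):",(d@u*1e3).round(1),(d@v*1e3).round(1))
E
python3 meas.py; python3 look.py pics/a3.png
```

```text
foot [0.4932 0.1584] rms 0.45 111 to go along push, tool y (mm): 9.4 0.2
ball [0.4936 0.1588] rms 0.63 101 to go along push, tool y (mm): 9.3 -0.4
7.5 [0.4618 0.1741 0.0896] [-1.22 -0.35  0.08]
front edge [0.4743 0.1674 0.0695] back [0.4551 0.1777 0.0662]
scene front/back [[276.0, 227.0], [333.0, 223.0]]
```

View pics/a3.png

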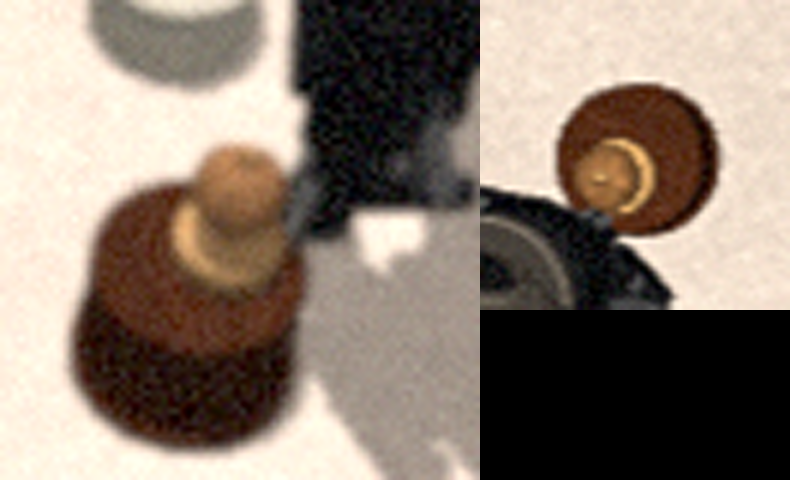

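The float has slid 6 mm, upright and on line, with 9.3 mm to go. I'll continue the push.

{"op": "drive_tool", "data": {"series": [-1, -1.4, 0, 0.21, 0, 0, 0, -1, -1.4, 0, 0.21, 0, 0, 0, -1, -1.4, 0, 0.21, 0, 0, 0, -1, -1.4, 0, 0.21, 0, 0, 0, -1, -1.4, 0, 0.21, 0, 0, 0, -1, 0, 0, 0, 0, 0, 0, -1, 0, 0, 0, 0, 0, 0]}}

```text
t: 8.48
eef_pos: [0.4681, 0.1708, 0.0897]
tool_rot: [0.073, 0.241, 0.968, -0.018]
contact_force: [0.0, 0.1, 0.0]
gripper_width: 0.001
```

```bash
python3 meas.py
```

```text
foot [0.4993 0.1551] rms 0.48 111 to go along push, tool y (mm): 2.5 0.3
ball [0.4999 0.1553] rms 0.81 100 to go along push, tool y (mm): 2.0 -0.2
```

{"op": "drive_tool", "data": {"series": [-1, -1.1, 0, 0.16, 0, 0, 0, -1, -1.1, 0, 0.16, 0, 0, 0, -1, 0, 0, 0, 0, 0, 0, -1, 0, 0, 0, 0, 0, 0, -1, 3, 0, -0.45, 0, 0, 0, -1, 10, 0, -1.5, 0, 0, 0, -1, 20, 0, -3, 0, 0, 0, -1, 0, 0, -30, 0, 0, 0, -1, 0, 0, -40, 0, 0, 0, -1, 0, 0, -40, 0, 0, 0, -1, 0, 0, 0, 0, 0, 0]}}

```text
t: 9.9
eef_pos: [0.4266, 0.1949, 0.2011]
tool_rot: [0.075, 0.241, 0.967, -0.017]
contact_force: [-0.7, 0.2, -1.0]
gripper_width: -0.003
```

```bash
python3 meas.py; python3 look.py pics/a4.png
python3 - <<'E'
from h import *
c=cam("top"); m=measure(c); print("plinth",circ(c,m['sil'],.06,.04,lambda d:d[:,1]>-.005))
# scene cross-check: pixel of plinth centre and float peg top / foot if centred
s=cam("scene"); print("scene 6x crop: peg if centred",((proj(s,[[.5016,.1542,.122],[.5016,.1542,.1]])-[290,180])*6).round())
E
```

```text
foot [0.5011 0.1541] rms 0.38 111 to go along push, tool y (mm): 0.4 0.3
ball [0.5021 0.1545] rms 0.69 100 to go along push, tool y (mm): -0.3 -0.5
9.95 [0.426  0.1938 0.1994] [-0.12  0.66  0.34]
front edge [0.4386 0.1872 0.1793] back [0.4194 0.1974 0.176 ]
scene front/back [[439.0, 10.0], [500.0, 7.0]]
plinth (array([0.5015788 , 0.15372667]), np.float64(0.00041292121763599425), 284)
scene 6x crop: peg if centred [[213. 150.]
 [206. 189.]]
```

View pics/a4.png

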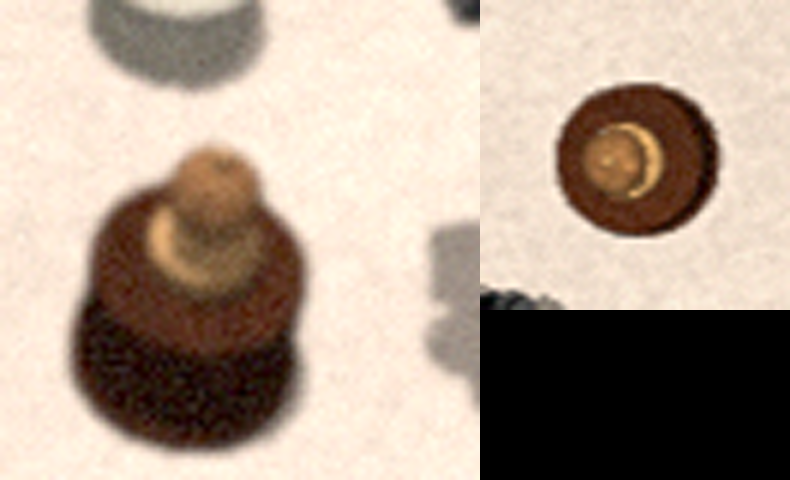

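The top view shows the float centred (within about 0.5 mm). In the scene view the ball sits about 10 crop px (1.7 px) right of where I predicted, so I'll check whether that's a calibration offset shared by the plinth.

```bash
python3 - <<'E'
from h import *
s=cam("scene"); C=np.array([.5016,.154]); a=np.linspace(0,6.283,90)
for n,z,r in(("plinth top",.06,.04),("foot",.074,.02),("ball",.1,.017)):
    P=np.c_[C[0]+r*np.cos(a),C[1]+r*np.sin(a),0*a+z]; q=(proj(s,P)-[290,180])*6; print(n,"u",q[:,0].min().round(),q[:,0].max().round(),"v",q[:,1].min().round(),q[:,1].max().round())
m=measure(s,None,321,222,30)
for k in m: q=(m[k]-[290,180])*6; print(k,q.min(0).round(),q.max(0).round())
f=(m['fl']-[290,180])*6; 
up=f[f[:,1]<195]; print("ball u",up[:,0].min(),up[:,0].max())
sl=(m['sil']-[290,180])*6; up=sl[(sl[:,1]<275)]; print("plinth top u",up[:,0].min(),up[:,0].max())
E
```

```text
plinth top u 82.0 304.0 v 170.0 348.0
foot u 141.0 253.0 v 189.0 279.0
ball u 157.0 254.0 v 151.0 227.0
sil [ 69. 136.] [302. 428.]
fl [ 93. 131.] [306. 302.]
ball u 130.5 283.5
plinth top u 86.50000000000011 301.5
```

```bash
python3 -c "
from station import bot
print(bot.hand_in())"
```

```text
the job is handed in; nothing more can be done
None
```

I slid the float to the middle of the plinth in three gentle stages, touching only its foot with the shut fingertips. It was never gripped or lifted. I then drew the hand back and up, clear of everything, and handed the job in at about 10 s.

- **Top camera:** after the hand was clear, the foot measured about 0.5 mm from the plinth centre and the ball about 0.6 mm. The float showed no lean in either view.
- **Scene camera:** it disagreed slightly, placing the float about 2 mm short of centre along the push. That is about the size of the calibration error and inside the 6 mm limit. My automatic colour mask did not work on the scene view, so I read that figure off the picture by eye.
- **Forces:** the readings between stages stayed at noise level, about 1 N.
- **Other objects:** I did not re-measure the other items on the counter, but the planned path kept clear of them.

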